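# Hang the square weight tote on the bench's balancer arm

## Task

Take the square-cornered tote of gluing weights (not the round one, which stays where it stands) by its bar handle and hang it by that bar in the two notches of the spring-balanced swing arm. Ease its weight onto the arm and keep hold until the arm has sunk and settled; only then let go, so that the arm neither drops nor springs.

Things in the scene. Friction and masses are not known exactly. Their poses are not given: they have to be found in the camera images.
- tote_bar (a point): Square-cornered tote, to be hung: open wooden box 84 (x) by 68 (y) by 42 mm high, brass weights fixed in it, 0.5 kg. Two end boards, 56 mm apart inside, rise to 120 mm and carry a round bar handle along y, 12 mm thick, 160 mm long, sticking out 46 mm past each. Point: mid-bar, on its axis, 110 mm above the foot, 60 mm over the weights; z up. Grasp there, between the boards, from above.
- round_bar (a point): Round tote, a bystander to leave alone: a wooden cup 68 mm across and 42 mm high with the same weights, end boards and bar handle as the square one. Point: middle of its bar, 110 mm above its foot; bar along its y axis.
- fork_seat (a point): Swing arm's load point: middle of a hung bar's axis, bar along y. Brass V notches 54 mm either side in y, 40 mm open on top, rim 12 mm above the point. Fork 98 mm clear between tines, open end towards -x: bring the tote in level there, bar above the rims; its box passes below. Cross-piece 68 mm, pivot 260 mm off at +x. 235 mm above bench unloaded, sloping 0.12 rad (fork up); moves with the arm.
- balancer (a joint): Sink of the arm about its level pivot, rad: 0 = unloaded upper stop, grows as the fork sinks (260 mm per rad, nearly straight down), lower stop 0.38. The fork gives from about 1 N on, then some 15 mm per N, damped. Under the square tote alone it settles near 0.24 (0.20 to 0.28), the fork about 60 mm lower than unloaded; pushed lower, it springs back up when let go.

How it is judged:
By the outcome, as a careful person would: the job done as asked, in the order asked, and still so for the second after the job is handed in, with the robot touching nothing.
It also fails if it takes over 48 s, if anything falls off the work surface, if the arm or the gripper's body presses on something with over 40 N, if the wrist force passes 120 N, or if a joint passes its speed limit or range.

## Robot

A 6-joint arm with a two-finger parallel gripper is mounted at the origin on the work surface. World frame = base frame: x ahead of the robot, y to its left, z up, the work surface at z = 0. Lengths are in mm, angles in degrees, forces in N, time in s.
With the tool pointing down it reaches from about 350 to 850 mm from the base axis. Payload 8.1 kg.
Tool frame: the origin (TCP) lies at the very end of the fingers, on their centre line; the grasp point (between the pads) lies 19 mm behind it (r.grip_depth is the distance from the TCP to the grasp point, in mm); z points along the fingers, y is the direction in which the jaws open and shut (so a half turn about z gives the same grasp; the last joint's range is limited). The gripper opens to 85 mm and grips with 20 to 120 N. Pads are 22 mm wide; open, the fingers measure 114 mm over their backs; the gripper's body (76 mm by 85 mm) begins 54 mm behind the grasp point. The pads swing forward as they close: fully open they stand 13 mm farther back than shut.
Start: joints at [63.69, 7.471, 85.268, -0, 87.261, -4.893], TCP at [219.073, 558.581, 231.292] pointing down, gripper open.
Joint ranges: [-169.43, 169.43], [-51.17, 129.36], [1.28, 143.12], [-76.62, 256.62], [0, 156.53], [-152.29, 152.29]. Speed limits (degrees/s): [136.94, 136.94, 159.86, 180, 180, 180].

## Interface

Orientations are given as [roll, pitch, yaw] about the fixed x, y, z axes, in that order (R = Rz(yaw) Ry(pitch) Rx(roll)).
In Python, from bench import status, viewer, hand_in, r gives the robot as it stands.
- The arm moves only by the shell command python3 -m crank 'ROWS' [OPENING] [FORCE]. ROWS is a JSON object of lists of equal length, an entry for each row: "slide": the shift along the tool's x, y, z in m, a list of three; "twist": the turn about the tool's z in rad. A call has 1 to 8 rows; each row shifts and turns the commanded pose from where the row before left it, along the tool's axes as they then stand; what a row does not reach is not made up. A row lasts 1/10 s, in which the tool goes at most 50 mm and 8.59 degrees, less where a joint would pass 70% of its speed; a pose out of reach is approached as far as the arm can. A call with a gripper value outside its range is refused whole. OPENING is the closure, from 0 (fully open) to 1 (shut), set as the call begins (- or left out, the last holds). The fingers move at their own pace and stop on an object; FORCE is the grip in N (left out, the last holds). Time passes only in rows, so rows that do not move let the fingers close. It gives the time, the measured TCP pose, the force and the opening at its end, in the units of the state.
- status.sense(): the state, without advancing time (a new reading comes with each control period).
- viewer.snapshot(name): name is "scene" or "top"; returns a dict with "img" (480x640x3 uint8, red, green, blue), "fx", "fy", "cx", "cy" (pixels), "R" (3x3) and "t" (3): a world point X has camera coordinates R X + t. Camera axes: x right, y down, z forward; pixel columns grow to the right and rows downward; lengths in mm; the calibration is good to about 2 mm. A picture is of the moment at which its call begins. There is no depth.
- hand_in(): hands the job in, once; it reports no verdict.
The state is a dict: "time": time; "joint_pos": joint angles; "qd": joint speeds; "joint_efforts": joint torques, N m; "tool_pos": TCP position; "tcp_rot": TCP orientation; "ft_force": force on the tool from outside, world axes, zero at the start; "wrist_torque": the same for the moment, N m; "finger_gap": finger opening in mm.
Only numpy, scipy, OpenCV 4.12 (cv2) and the standard library are available. Lean on these libraries where they do the work, as an engineer would, in place of code of your own. Each camera call takes 0.05 s, during which the arm holds its last target.

## Working session

There is one attempt and no reset: what is moved stays moved. The work goes in short steps, Python scripts to look and compute and a shell command to move; the robot and the scene stay as the last step left them, time stands still between calls to the robot, and variables do not carry over. Pictures are saved under pics/ and viewed, and the job is handed in when it is done.

```bash
ls; mkdir -p pics
cat > h.py <<'E'
import numpy as np,cv2
from bench import status,viewer,r
def snap(n,f):
    s=viewer.snapshot(n); cv2.imwrite('pics/'+f,cv2.cvtColor(s['img'],cv2.COLOR_RGB2BGR)); 
    np.savez('pics/'+f[:-4]+'.npz',**s); return s
def load(f): return dict(np.load('pics/'+f+'.npz'))
def ray(s,u,v):
    R=np.array(s['R']);t=np.array(s['t']);d=R.T@np.array([(u-s['cx'])/s['fx'],(v-s['cy'])/s['fy'],1.]);return -R.T@t,d
def onz(s,u,v,z):
    c,d=ray(s,u,v);return c+d*(z-c[2])/d[2]
def two(s1,p1,s2,p2):
    c1,d1=ray(s1,*p1);c2,d2=ray(s2,*p2);d1/=np.linalg.norm(d1);d2/=np.linalg.norm(d2)
    k=np.linalg.lstsq(np.c_[d1,-d2],c2-c1,rcond=None)[0];a=c1+d1*k[0];b=c2+d2*k[1];return (a+b)/2,np.linalg.norm(a-b)
def proj(s,X):
    p=np.array(s['R'])@np.array(X,float)+np.array(s['t']);return np.array([s['fx']*p[0]/p[2]+s['cx'],s['fy']*p[1]/p[2]+s['cy']])
E
python3 - <<'E'
from h import *
for n in('scene','top'):
    s=snap(n,n+'0.png');print(n,-s['R'].T@s['t'],s['fx'])
print(status.sense())
E
```

```text
pics
scene [1187.14567332  156.42064175 1157.31406662] 506.9119132522366
top [ 401.27734292   46.61092369 1320.92098222] 490.36790511770795
{'time': 0.1, 'joint_pos': array([ 6.36907472e+01,  7.51457866e+00,  8.53229317e+01,  6.90709327e-04,
        8.72623683e+01, -4.89119091e+00]), 'qd': array([ 0.03619872, -0.02616905, -0.09557831, -0.05024006,  0.0043348 ,
        0.02841694]), 'joint_efforts': array([ 1.21448058e-03, -5.70952678e+01, -5.01942086e+01, -2.30229871e-04,
        8.11863109e-03,  3.12158500e-05]), 'tool_pos': array([218.8353862 , 558.12901184, 230.31078358]), 'tcp_rot': array([-1.79900544e+02, -9.20337728e-03,  1.58581897e+02]), 'ft_force': array([ 0.61403112,  0.11687074, -0.41523055]), 'wrist_torque': array([-0.00687212, -0.01003311,  0.00480725]), 'finger_gap': 85.25632914947518}
```

View pics/scene0.png

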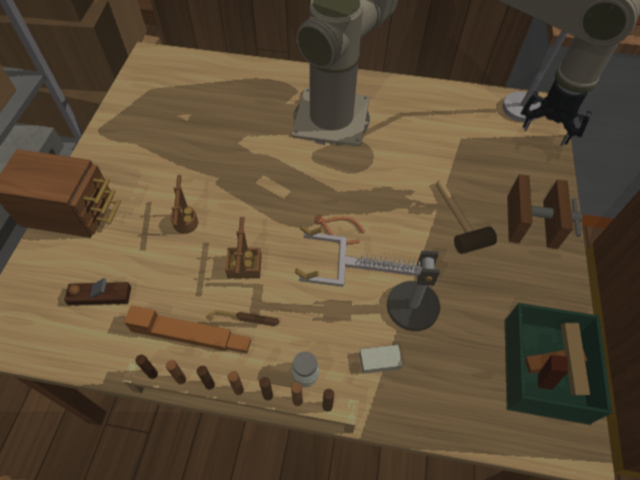

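View pics/top0.png

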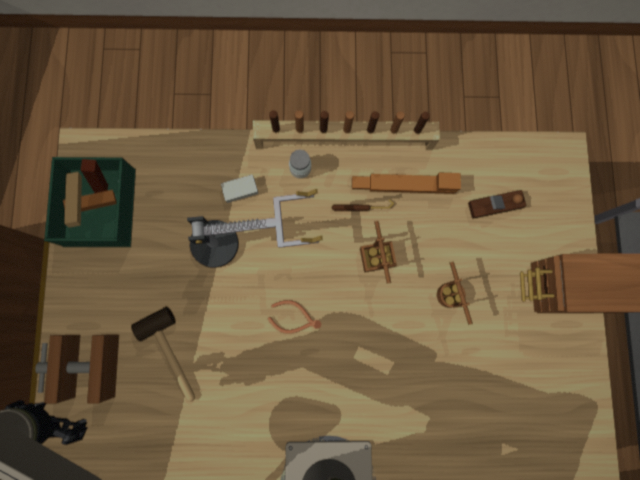

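Run:
```python
from h import *
a=load('top0')['img'][180:300,240:400];b=load('scene0')['img'][200:300,210:450]
cv2.imwrite('pics/c1.png',cv2.resize(a,None,fx=5,fy=5,interpolation=cv2.INTER_CUBIC)[:,:,::-1])
cv2.imwrite('pics/c2.png',cv2.resize(b,None,fx=3.3333,fy=3.3333,interpolation=cv2.INTER_CUBIC)[:,:,::-1])
```

```text
(no output)
```

View pics/c1.png

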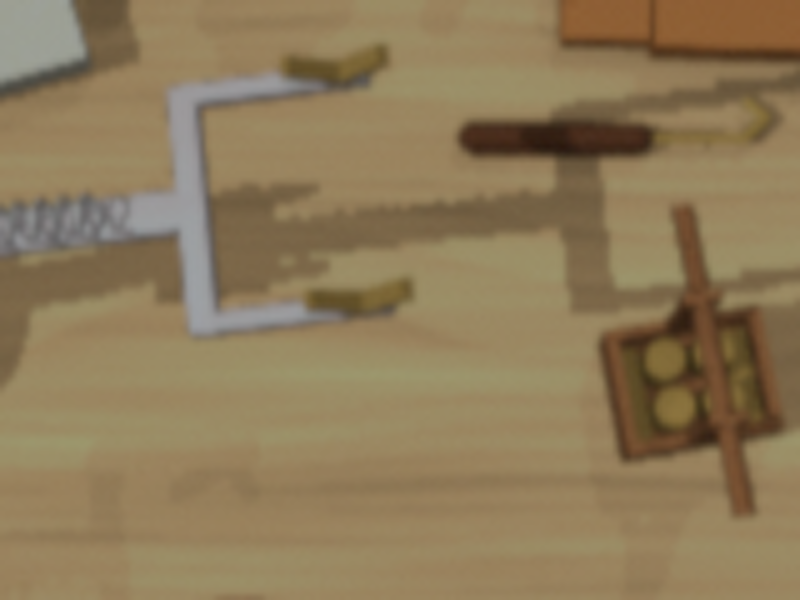

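View pics/c2.png

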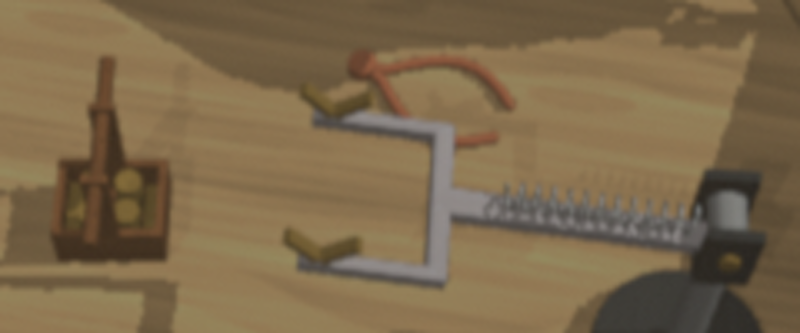

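Run:
```python
from h import *
T=load('top0');S=load('scene0')
t=lambda u,v:(u/5+240-.4,v/5+180-.4)
c=lambda u,v:(u/3.3333+210-.35,v/3.3333+200-.35)
P={}
for n,a,b in [('bar+',(682,209),(92,238)),('bar-',(743,511),(107,62)),
 ('V+l',(284,60),(359,244)),('V+mid',(334,77),(320,260)),('V+r',(386,50),(287,233)),
 ('V-l',(309,296),(369,100)),('V-mid',(362,304),(332,112)),('V-r',(411,285),(304,90)),
 ('cross+',(170,92),(447,282)),('cross-',(192,333),(452,127))]:
    P[n],g=two(T,t(*a),S,c(*b));print(n,P[n].round(1),round(g,1))
for a,b in(('bar+','bar-'),('V+mid','V-mid'),('cross+','cross-')):
    d=P[a]-P[b];print(a,(P[a]+P[b])/2,np.linalg.norm(d),np.degrees(np.arctan2(d[1],d[0])))
for z in(110,):
  for p in((682,209),(743,511)): print(onz(T,*t(*p),z))
```

```text
bar+ [ 656.2 -118.8  113.8] 1.4
bar- [ 504.4 -147.7  107.4] 0.2
V+l [697.1  77.9 244.1] 0.4
V+mid [697.2  54.4 215.3] 1.8
V+r [700.4  32.8 249.3] 2.3
V-l [589.4  65.9 240.5] 0.3
V-mid [589.4  41.7 219.5] 1.1
V-r [593.2  22.  246.2] 3.0
cross+ [692.4 133.1 203.8] 2.1
cross- [578.1 120.4 205.8] 0.2
bar+ [ 580.30738993 -133.27995928  110.569754  ] 154.5857107897148 10.774750180297955
V+mid [643.30304127  48.07525301 217.42113291] 108.53956103996377 6.7379189474139825
cross+ [635.23533198 126.74311906 204.773649  ] 115.07955608214287 6.358323017099682
[ 657.11412593 -120.05450935  110.        ]
[ 504.20395272 -147.2178927   110.        ]
```

```bash
cat >> h.py <<'E'
from scipy.spatial.transform import Rotation as Ro
def go(X,yaw):
    s=status.sense();R=Ro.from_euler('xyz',s['tcp_rot'],degrees=True).as_matrix()
    print('tool slide mm',(R.T@(np.array(X)-s['tool_pos'])).round(1),'twist rad',round(-np.radians((yaw-s['tcp_rot'][2]+180)%360-180),4),'pose',s['tool_pos'].round(1),s['tcp_rot'].round(2),'F',s['ft_force'].round(1),'gap',round(s['finger_gap'],1),'t',round(s['time'],2))
E
python3 -m crank '{"slide":[[0,0,-0.02],[0,0,-0.03],[0,0,-0.03],[0,0,-0.03],[0,0,-0.01],[0,0,0]],"twist":[-0.12,-0.14,-0.14,-0.12,-0.04,0]}' 0 30
python3 -c "
from h import *
go([580.3,-133.4,350],-169.5)"
```

```text
time: 0.7
tool_pos: [219.4, 559.3, 353.5]
tcp_rot: [179.8, 0.1, -169.3]
ft_force: [0.6, 1.1, 0.2]
finger_gap: 85.7
tool slide mm [-226.  -747.6    1.9] twist rad 0.0035 pose [219.4 559.3 353.5] [ 1.7984e+02  1.2000e-01 -1.6930e+02] F [0.6 1.1 0.2] gap 85.7 t 0.7
```

```bash
python3 -m crank '{"slide":[[-0.006,-0.02,0],[-0.01,-0.034,0],[-0.01,-0.034,0],[-0.01,-0.034,0],[-0.01,-0.034,0],[-0.01,-0.034,0],[-0.01,-0.034,0],[-0.01,-0.034,0]],"twist":[0,0,0,0,0,0,0,0]}'
python3 -m crank '{"slide":[[-0.01,-0.034,0],[-0.01,-0.034,0],[-0.01,-0.034,0],[-0.01,-0.034,0],[-0.01,-0.034,0],[-0.01,-0.034,0],[-0.01,-0.034,0],[-0.01,-0.034,0]],"twist":[0,0,0,0,0,0,0,0]}'
python3 -m crank '{"slide":[[-0.01,-0.034,0],[-0.01,-0.034,0],[-0.01,-0.034,0],[-0.01,-0.034,0],[-0.01,-0.034,0],[-0.006,-0.02,0],[0,0,0]],"twist":[0,0,0,0,0,0,0]}'
python3 -c "
from h import *
go([580.3,-133.4,190],-169.5)"
```

```text
time: 1.5
tool_pos: [341.5, 317.5, 349.4]
tcp_rot: [-179.9, -0.1, -169.4]
ft_force: [1.3, 1.2, 0.7]
finger_gap: 85.4
time: 2.3
tool_pos: [470.4, 65.2, 349.4]
tcp_rot: [180.0, -0.1, -169.4]
ft_force: [0.7, -0.3, -0.3]
finger_gap: 85.5
time: 3.0
tool_pos: [560.6, -112.1, 348.3]
tcp_rot: [179.9, -0.2, -169.6]
ft_force: [-0.1, -0.3, -0.5]
finger_gap: 85.5
tool slide mm [-16.1 -24.7 158.2] twist rad -0.0016 pose [ 560.6 -112.1  348.3] [ 179.93   -0.22 -169.59] F [-0.1 -0.3 -0.5] gap 85.5 t 3.0
```

```bash
python3 -m crank '{"slide":[[-0.008,-0.012,0.02],[-0.008,-0.0127,0.03],[0,0,0.03],[0,0,0.03],[0,0,0.03],[0,0,0.018],[0,0,0]],"twist":[0,0,0,0,0,0,0]}'
python3 - <<'E'
from h import *
go([580.3,-133.4,91],-169.5)
S=snap('scene','scene1.png');T=snap('top','top1.png')
a=S['img'][170:300,170:310]
cv2.imwrite('pics/c3.png',cv2.resize(a,None,fx=4,fy=4,interpolation=cv2.INTER_CUBIC)[:,:,::-1])
E
```

```text
time: 3.7
tool_pos: [578.0, -129.3, 188.2]
tcp_rot: [179.8, -0.4, -169.4]
ft_force: [-0.4, 0.5, -0.2]
finger_gap: 85.5
tool slide mm [-2.2 -4.8 97.2] twist rad 0.0025 pose [ 578.  -129.3  188.2] [ 179.76   -0.42 -169.36] F [-0.4  0.5 -0.2] gap 85.5 t 3.7
```

View pics/c3.png

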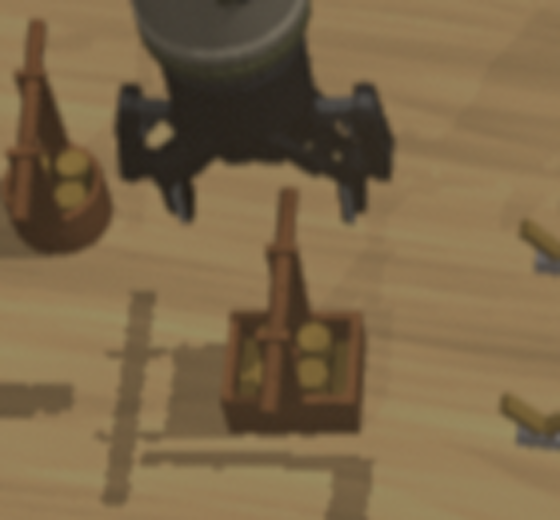

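```bash
python3 -m crank '{"slide":[[-0.001,-0.0025,0.015],[-0.001,-0.0025,0.02],[0,0,0.02],[0,0,0.02],[0,0,0.015],[0,0,0.007],[0,0,0],[0,0,0]],"twist":[0,0,0,0,0,0,0,0]}'
python3 - <<'E'
from h import *
go([580.3,-133.4,91],-169.5)
print(r.grip_depth)
E
```

```text
time: 4.6
tool_pos: [584.5, -135.8, 97.2]
tcp_rot: [-180.0, 0.1, -169.3]
ft_force: [-0.3, -0.8, 0.6]
finger_gap: 85.2
tool slide mm [3.7 3.1 6.2] twist rad 0.0029 pose [ 584.5 -135.8   97.2] [-1.7996e+02  7.0000e-02 -1.6933e+02] F [-0.3 -0.8  0.6] gap 85.2 t 4.6
18.700000000000003
```

```bash
for i in 1 2 3; do python3 -m crank '{"slide":[[0,0,0]],"twist":[0]}' | grep pos; done
python3 - <<'E'
from h import *
go([580.3,-133.4,91],-169.5)
E
```

```text
tool_pos: [584.8, -135.9, 97.7]
tool_pos: [584.6, -135.8, 97.5]
tool_pos: [584.3, -135.7, 97.1]
tool slide mm [3.5 3.  6.1] twist rad 0.0029 pose [ 584.3 -135.7   97.1] [-1.7997e+02  6.0000e-02 -1.6933e+02] F [-0.2  0.4  0.2] gap 85.5 t 4.9
```

```bash
python3 -m crank '{"slide":[[0.002,0.0015,0.003],[0.0015,0.0015,0.003],[0,0,0],[0,0,0]],"twist":[0,0,0,0]}'
python3 - <<'E'
from h import *
go([580.3,-133.4,91],-169.5)
S=snap('scene','scene2.png');T=snap('top','top2.png')
a=S['img'][150:290,170:310]
cv2.imwrite('pics/c4.png',cv2.resize(a,None,fx=4,fy=4,interpolation=cv2.INTER_CUBIC)[:,:,::-1])
E
```

```text
time: 5.3
tool_pos: [579.6, -133.1, 90.0]
tcp_rot: [180.0, -0.0, -169.3]
ft_force: [-0.1, 0.1, -0.2]
finger_gap: 85.4
tool slide mm [-0.6 -0.4 -1. ] twist rad 0.003 pose [ 579.6 -133.1   90. ] [ 1.7999e+02 -3.0000e-02 -1.6933e+02] F [-0.1  0.1 -0.2] gap 85.4 t 5.3
```

View pics/c4.png

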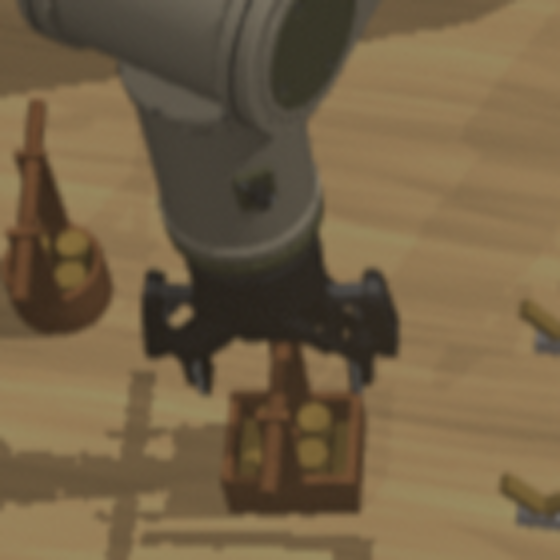

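```bash
python3 -m crank '{"slide":[[0,0,0],[0,0,0],[0,0,0],[0,0,0],[0,0,0],[0,0,0],[0,0,0],[0,0,0]],"twist":[0,0,0,0,0,0,0,0]}' 1 50
python3 -m crank '{"slide":[[0,0,0],[0,0,0],[0,0,0],[0,0,0]],"twist":[0,0,0,0]}'
```

```text
time: 6.2
tool_pos: [580.1, -133.5, 90.4]
tcp_rot: [-180.0, 0.0, -169.3]
ft_force: [0.4, -2.3, 0.3]
finger_gap: 10.3
time: 6.6
tool_pos: [580.0, -133.4, 90.4]
tcp_rot: [-180.0, 0.0, -169.3]
ft_force: [1.1, -2.6, 0.3]
finger_gap: 10.4
```

```bash
python3 -m crank '{"slide":[[0,0,-0.004],[0,0,-0.008],[0,0,-0.012],[0,0,-0.02],[0,0,-0.025],[0,0,-0.025],[0,0,-0.025],[0,0,-0.02]],"twist":[0,0,0,0,0,0,0,0]}'
python3 -m crank '{"slide":[[0,0,-0.016],[0,0,-0.01],[0,0,-0.005],[0,0,0],[0,0,0],[0,0,0]],"twist":[0.02,0.03,0.02,0,0,0]}'
python3 - <<'E'
from h import *
go([661,-100,257],-173.5)
S=snap('scene','scene3.png');T=snap('top','top3.png')
a=S['img'][120:300,170:410]
cv2.imwrite('pics/c5.png',cv2.resize(a,None,fx=3.3,fy=3.3,interpolation=cv2.INTER_CUBIC)[:,:,::-1])
E
```

```text
time: 7.4
tool_pos: [580.2, -133.2, 232.0]
tcp_rot: [-180.0, 0.1, -169.3]
ft_force: [0.5, -0.7, -5.1]
finger_gap: 10.6
time: 8.0
tool_pos: [579.3, -133.1, 258.9]
tcp_rot: [179.9, -0.1, -173.3]
ft_force: [0.0, 0.3, -6.0]
finger_gap: 9.8
tool slide mm [-85.   23.4   1.7] twist rad 0.003 pose [ 579.3 -133.1  258.9] [ 1.7994e+02 -1.2000e-01 -1.7333e+02] F [ 0.   0.3 -6. ] gap 9.8 t 8.0
```

View pics/c5.png

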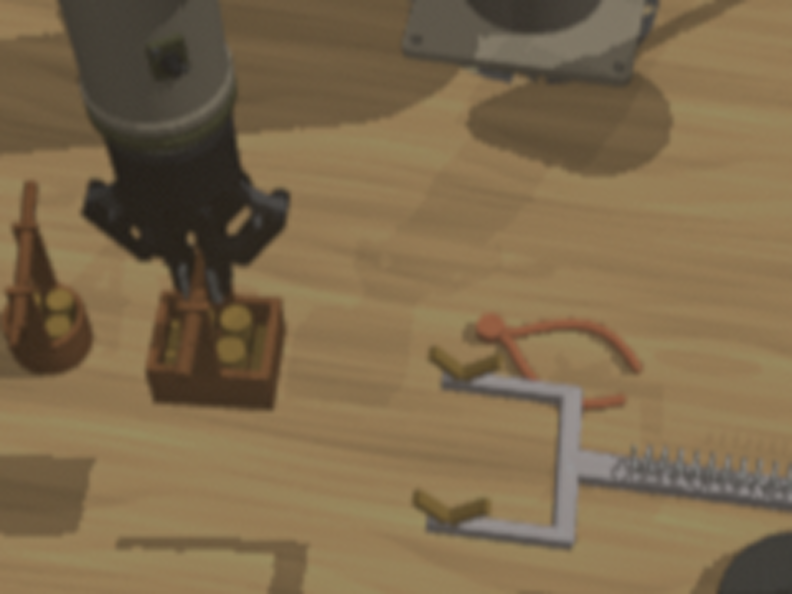

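View pics/top3.png

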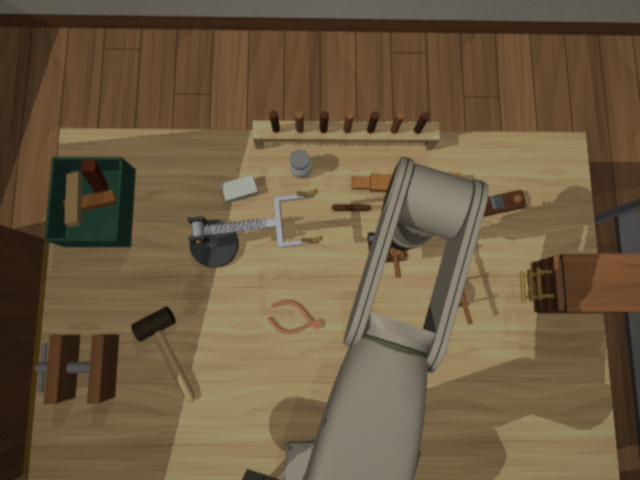

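```bash
python3 -m crank '{"slide":[[-0.008,0.002,0],[-0.016,0.004,0],[-0.02,0.006,0],[-0.02,0.006,0],[-0.014,0.004,0],[-0.007,0.001,0],[0,0,0],[0,0,0]],"twist":[0,0,0,0,0,0,0,0]}'
python3 - <<'E'
from h import *
go([661,-100,260],-173.5)
S=snap('scene','scene4.png');T=snap('top','top4.png')
a=S['img'][150:330,200:440]
cv2.imwrite('pics/c6.png',cv2.resize(a,None,fx=3.3,fy=3.3,interpolation=cv2.INTER_CUBIC)[:,:,::-1])
E
```

```text
time: 8.9
tool_pos: [661.4, -100.7, 260.0]
tcp_rot: [-180.0, -0.0, -173.3]
ft_force: [0.1, -0.5, -4.9]
finger_gap: 10.0
tool slide mm [ 0.3  0.8 -0. ] twist rad 0.0028 pose [ 661.4 -100.7  260. ] [-1.8000e+02 -5.0000e-02 -1.7334e+02] F [ 0.1 -0.5 -4.9] gap 10.0 t 8.9
```

View pics/c6.png

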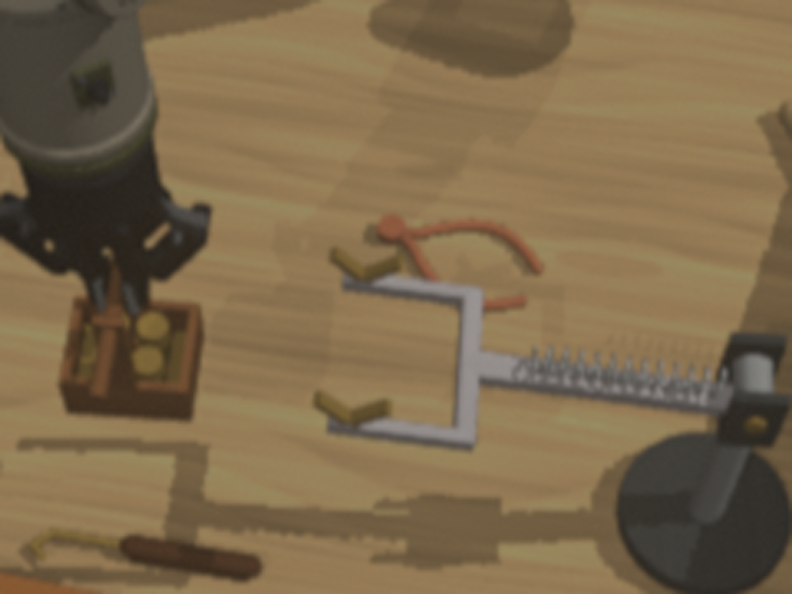

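Run:
```python
from h import *
S=load('scene4')
c=np.cos(np.radians(6.67));s=np.sin(np.radians(6.67))
for k in(80,-80): print((proj(S,[661.4+k*c,-100.7+k*s,279.6])-[200,150])*3.3)
print('notch',[(proj(S,[644.2+k*c,49.5+k*s,235])-[200,150])*3.3 for k in (54,-54)])
go([644.2,49.5,260],-173.5)
```

```text
[ 95.29777101 395.52032606]
[133.18495522 179.41148479]
notch [array([351.66525302, 407.7650908 ]), array([363.20311403, 263.74826963])]
tool slide mm [ -0.5 151.4   0.3] twist rad 0.0023 pose [ 661.2 -101.   260.3] [-1.8000e+02 -2.0000e-02 -1.7337e+02] F [-0.4  0.2 -5.5] gap 10.2 t 9.0
```

```bash
python3 -m crank '{"slide":[[0,0.008,0],[0,0.015,0],[0,0.018,0],[0,0.018,0],[0,0.016,0],[0,0.01,0],[0,0,0],[0,0,0]],"twist":[0,0,0,0,0,0,0,0]}'
python3 -m crank '{"slide":[[0,0.008,0],[0,0.015,0],[0,0.018,0],[0,0.015,0],[0,0.008,0],[0,0.002,0],[0,0,0],[0,0,0]],"twist":[0,0,0,0,0,0,0,0]}'
python3 - <<'E'
from h import *
go([644.2,49.5,260],-173.5)
S=snap('scene','scene5.png');T=snap('top','top5.png')
a=S['img'][170:310,260:440]
cv2.imwrite('pics/c7.png',cv2.resize(a,None,fx=4.2,fy=4.2,interpolation=cv2.INTER_CUBIC)[:,:,::-1])
E
```

```text
time: 9.8
tool_pos: [651.9, -16.0, 260.4]
tcp_rot: [-180.0, 0.0, -173.3]
ft_force: [0.1, -0.2, -5.2]
finger_gap: 10.7
time: 10.6
tool_pos: [644.2, 49.0, 260.3]
tcp_rot: [-180.0, 0.0, -173.4]
ft_force: [-0.3, 0.2, -5.4]
finger_gap: 10.2
tool slide mm [-0.1  0.5  0.3] twist rad 0.0025 pose [644.2  49.  260.3] [-179.98    0.   -173.36] F [-0.3  0.2 -5.4] gap 10.2 t 10.6
```

View pics/c7.png

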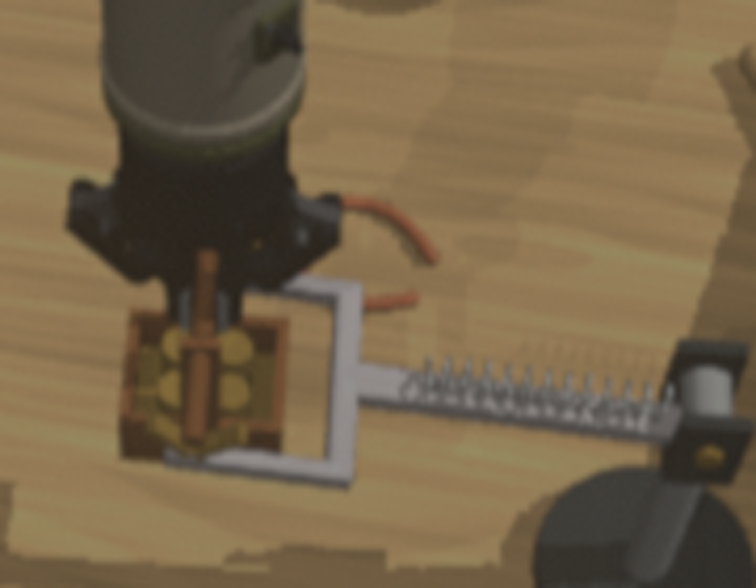

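View pics/top5.png

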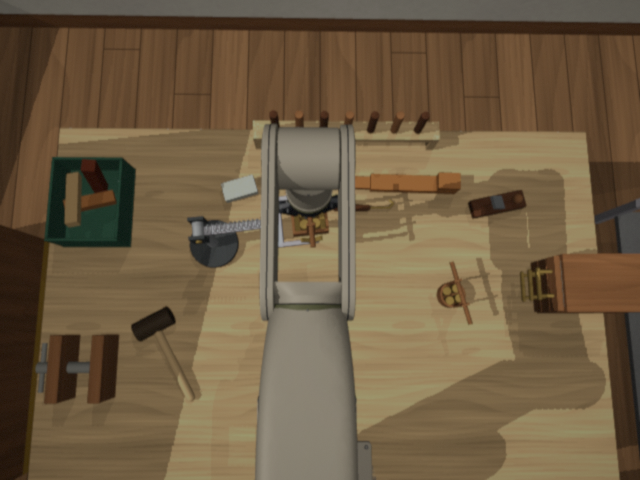

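```bash
python3 -m crank '{"slide":[[0,0,0.004],[0,0,0.008],[0,0,0.009],[0,0,0.008],[0,0,0.005],[0,0,0.003],[0,0,0],[0,0,0]],"twist":[0,0,0,0,0,0,0,0]}'
python3 - <<'E'
from h import *
go([644.2,49.5,215.4],-173.5)
S=snap('scene','scene6.png')
a=S['img'][170:310,260:440]
cv2.imwrite('pics/c8.png',cv2.resize(a,None,fx=4.2,fy=4.2,interpolation=cv2.INTER_CUBIC)[:,:,::-1])
E
```

```text
time: 11.5
tool_pos: [644.3, 49.4, 223.6]
tcp_rot: [-180.0, 0.0, -173.3]
ft_force: [0.2, -0.8, -5.6]
finger_gap: 10.0
tool slide mm [0.1 0.1 8.2] twist rad 0.0028 pose [644.3  49.4 223.6] [-1.8000e+02  3.0000e-02 -1.7334e+02] F [ 0.2 -0.8 -5.6] gap 10.0 t 11.5
```

View pics/c8.png

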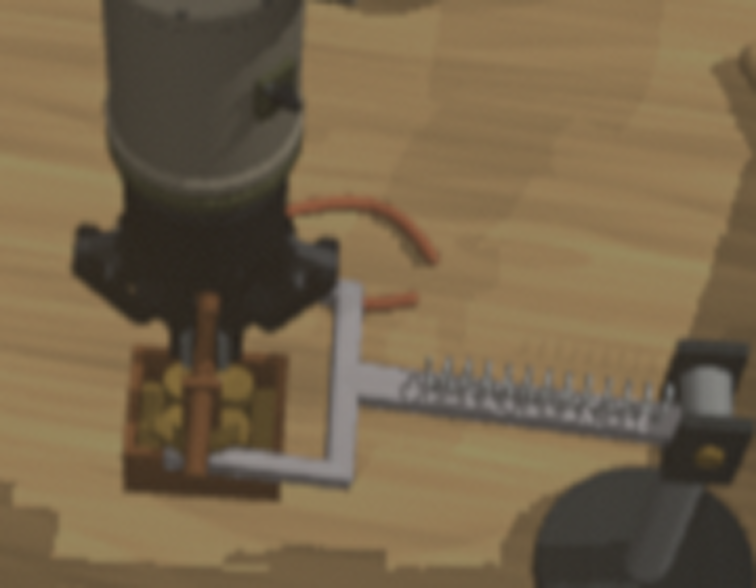

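```bash
python3 -m crank '{"slide":[[0,0,0.002],[0,0,0.003],[0,0,0.003],[0,0,0],[0,0,0]],"twist":[0,0,0,0,0]}'
python3 -m crank '{"slide":[[0,0,0.003],[0,0,0.003],[0,0,0.003],[0,0,0.003],[0,0,0],[0,0,0],[0,0,0]],"twist":[0,0,0,0,0,0,0]}'
python3 - <<'E'
from h import *
go([644.2,49.5,203.4],-173.5)
S=snap('scene','scene7.png')
a=S['img'][170:310,260:440]
cv2.imwrite('pics/c9.png',cv2.resize(a,None,fx=4.2,fy=4.2,interpolation=cv2.INTER_CUBIC)[:,:,::-1])
E
```

```text
time: 12.05
tool_pos: [644.1, 49.3, 215.3]
tcp_rot: [-180.0, -0.0, -173.3]
ft_force: [-1.0, -0.3, -4.3]
finger_gap: 10.7
time: 12.75
tool_pos: [644.3, 48.6, 203.2]
tcp_rot: [-179.9, 0.0, -173.4]
ft_force: [1.0, -5.4, -2.9]
finger_gap: 10.6
tool slide mm [ 0.   0.9 -0.2] twist rad 0.0022 pose [644.3  48.6 203.2] [-1.7994e+02  1.0000e-02 -1.7337e+02] F [ 1.  -5.4 -2.9] gap 10.6 t 12.75
```

View pics/c9.png

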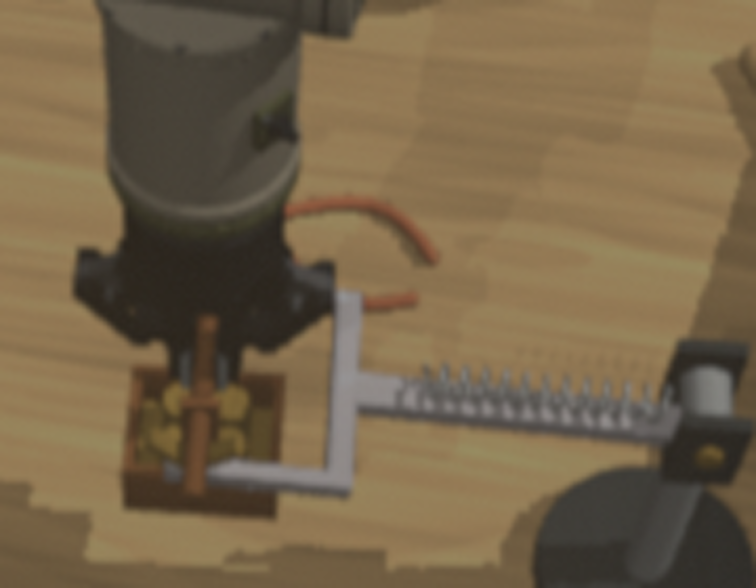

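```bash
python3 -m crank '{"slide":[[0,-0.001,0],[0,-0.001,0.002],[0,0,0.003],[0,0,0.003],[0,0,0.003],[0,0,0.003],[0,0,0],[0,0,0]],"twist":[0,0,0,0,0,0,0,0]}'
python3 -c "
from h import *
go([644.2,49.5,203.4],-173.5)"
```

```text
time: 13.6
tool_pos: [644.4, 47.3, 189.3]
tcp_rot: [-180.0, -0.0, -173.3]
ft_force: [1.1, -1.5, -2.4]
finger_gap: 10.5
tool slide mm [ -0.1   2.2 -14.1] twist rad 0.0027 pose [644.4  47.3 189.3] [-179.99   -0.   -173.35] F [ 1.1 -1.5 -2.4] gap 10.5 t 13.6
```

```bash
python3 -m crank '{"slide":[[0,-0.0005,0.002],[0,0,0.003],[0,0,0.003],[0,0,0.003],[0,0,0.003],[0,0,0.003],[0,0,0.002],[0,0,0]],"twist":[0,0,0,0,0,0,0,0]}'
python3 -m crank '{"slide":[[0,0,0],[0,0,0],[0,0,0]],"twist":[0,0,0]}'
python3 -c "
from h import *
go([644.2,49.5,155.4],-173.5)
S=snap('scene','scene8.png')
a=S['img'][170:310,260:440]
cv2.imwrite('pics/c10.png',cv2.resize(a,None,fx=4.2,fy=4.2,interpolation=cv2.INTER_CUBIC)[:,:,::-1])"
```

```text
time: 14.4
tool_pos: [644.3, 47.1, 169.9]
tcp_rot: [180.0, -0.0, -173.3]
ft_force: [0.6, 0.5, -1.2]
finger_gap: 10.3
time: 14.7
tool_pos: [644.4, 47.0, 170.4]
tcp_rot: [180.0, 0.0, -173.3]
ft_force: [-0.4, 1.3, -1.0]
finger_gap: 10.8
tool slide mm [-0.1  2.5 15. ] twist rad 0.0028 pose [644.4  47.  170.4] [ 179.99    0.   -173.34] F [-0.4  1.3 -1. ] gap 10.8 t 14.7
```

View pics/c10.png

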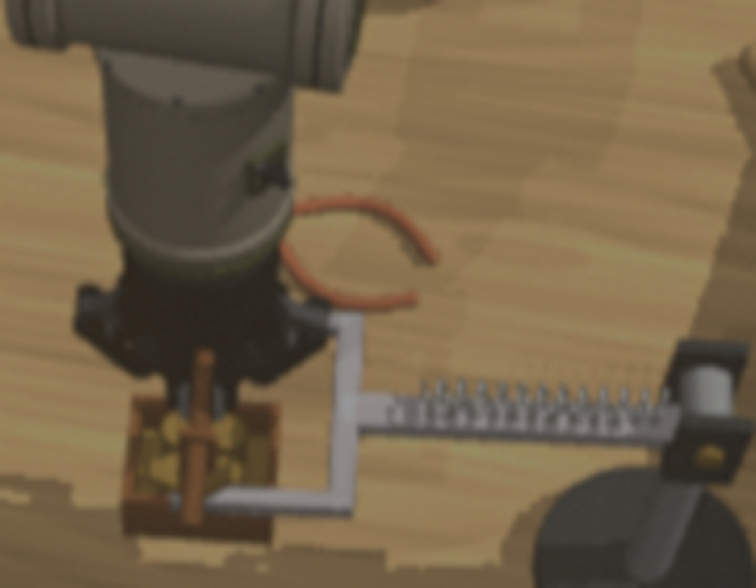

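```bash
python3 -m crank '{"slide":[[0,0,0.002],[0,0.0005,0.003],[0,0.0005,0.003],[0,0,0.002],[0,0,0],[0,0,0],[0,0,0]],"twist":[0,0,0,0,0,0,0]}'
for i in 1 2 3 4 5 6; do python3 -m crank '{"slide":[[0,0,0]],"twist":[0]}' | egrep 'pos|force'; done
```

```text
time: 15.45
tool_pos: [644.4, 47.7, 160.4]
tcp_rot: [-180.0, 0.0, -173.4]
ft_force: [-0.6, -0.9, -1.2]
finger_gap: 10.1
tool_pos: [644.4, 47.7, 160.4]
ft_force: [-0.2, -1.1, -0.8]
tool_pos: [644.4, 47.7, 160.4]
ft_force: [0.4, -2.4, -1.0]
tool_pos: [644.4, 47.7, 160.4]
ft_force: [0.4, -1.9, -0.4]
tool_pos: [644.4, 47.8, 160.3]
ft_force: [0.4, -2.4, -0.8]
tool_pos: [644.4, 47.8, 160.3]
ft_force: [0.8, -3.6, -1.2]
tool_pos: [644.4, 47.8, 160.3]
ft_force: [-0.2, -3.5, 0.2]
```

```bash
python3 -m crank '{"slide":[[0,-0.0005,0.002],[0,0,0.002],[0,0,0.001],[0,0,0],[0,0,0],[0,0,0]],"twist":[0,0,0,0,0,0]}'
for i in 1 2 3 4 5 6 7 8; do python3 -m crank '{"slide":[[0,0,0]],"twist":[0]}' | egrep 'force'; done
python3 -c "
from h import *
go([644.2,49.5,155.4],-173.5)
S=snap('scene','scene9.png')
a=S['img'][170:310,260:440]
cv2.imwrite('pics/c11.png',cv2.resize(a,None,fx=4.2,fy=4.2,interpolation=cv2.INTER_CUBIC)[:,:,::-1])"
```

```text
time: 16.65
tool_pos: [644.4, 47.9, 155.4]
tcp_rot: [180.0, 0.0, -173.3]
ft_force: [0.0, 3.1, -0.8]
finger_gap: 10.5
ft_force: [0.2, 3.5, -0.6]
ft_force: [0.6, 4.8, 0.4]
ft_force: [-1.0, 4.5, -0.5]
ft_force: [0.1, 5.1, -0.3]
ft_force: [-0.6, 4.8, 0.3]
ft_force: [0.1, 5.3, 0.7]
ft_force: [-0.1, 5.8, 0.2]
ft_force: [1.3, 4.7, 0.6]
tool slide mm [-0.   1.7 -0.1] twist rad 0.003 pose [644.4  47.8 155.3] [ 1.7997e+02  1.0000e-02 -1.7333e+02] F [1.3 4.7 0.6] gap 10.3 t 17.45
```

View pics/c11.png

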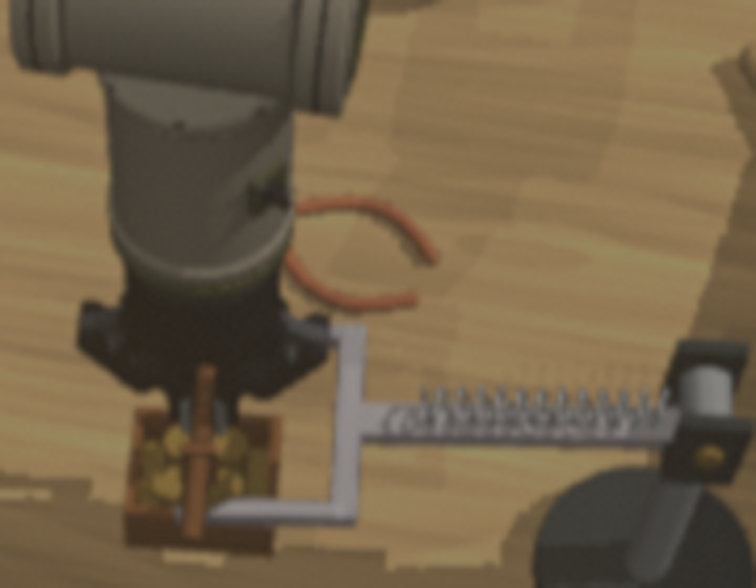

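```bash
python3 -m crank '{"slide":[[0,0.0003,0],[0,0,0],[0,0,0]],"twist":[0,0,0]}' | grep -v rot
for i in 1 2 3 4 5 6 7 8; do python3 -m crank '{"slide":[[0,0,0]],"twist":[0]}' | egrep 'force'; done
```

```text
time: 17.8
tool_pos: [644.4, 47.8, 155.4]
ft_force: [0.6, 4.3, -0.1]
finger_gap: 10.5
ft_force: [-0.4, 4.6, 0.1]
ft_force: [-1.0, 5.7, 0.6]
ft_force: [0.2, 5.1, 0.1]
ft_force: [0.4, 4.8, 0.2]
ft_force: [1.4, 4.7, 0.5]
ft_force: [1.0, 5.4, 0.3]
ft_force: [1.7, 5.4, -0.1]
ft_force: [0.1, 3.9, 0.9]
```

```bash
python3 -m crank '{"slide":[[0,0.0005,-0.001],[0,0.0005,-0.001],[0,0,0],[0,0,0],[0,0,0]],"twist":[0,0,0,0,0]}' | grep -v rot
for i in 1 2 3 4 5 6 7 8; do python3 -m crank '{"slide":[[0,0,0]],"twist":[0]}' | egrep 'force'; done
```

```text
time: 19.1
tool_pos: [644.4, 47.8, 157.3]
ft_force: [2.1, -4.2, -1.3]
finger_gap: 10.2
ft_force: [1.2, -5.4, -1.7]
ft_force: [2.9, -4.8, -1.0]
ft_force: [2.7, -5.3, -1.4]
ft_force: [1.8, -5.2, -2.3]
ft_force: [1.2, -5.6, -0.9]
ft_force: [2.0, -4.8, -0.6]
ft_force: [2.2, -4.4, -0.5]
ft_force: [2.2, -5.7, -0.7]
```

```bash
python3 -m crank '{"slide":[[0,-0.0005,0.001],[0,0,0],[0,0,0],[0,0,0],[0,0,0]],"twist":[0,0,0,0,0]}' | grep -v rot
for i in 1 2 3 4 5 6 7 8; do python3 -m crank '{"slide":[[0,0,0]],"twist":[0]}' | egrep 'force'; done
```

```text
time: 20.4
tool_pos: [644.3, 47.9, 156.3]
ft_force: [2.5, -4.0, -1.7]
finger_gap: 10.2
ft_force: [2.4, -5.2, -0.6]
ft_force: [2.1, -4.8, -1.1]
ft_force: [2.5, -4.6, -0.9]
ft_force: [2.6, -5.3, -0.7]
ft_force: [2.7, -4.8, -0.9]
ft_force: [2.2, -4.9, -0.5]
ft_force: [2.6, -3.8, -1.0]
ft_force: [2.0, -4.3, -1.5]
```

```bash
python3 -m crank '{"slide":[[0,-0.0005,0],[0,0,0],[0,0,0],[0,0,0],[0,0,0]],"twist":[0,0,0,0,0]}' | grep -v rot
for i in 1 2 3 4 5 6 ; do python3 -m crank '{"slide":[[0,0,0]],"twist":[0]}' | egrep 'force'; done
```

```text
time: 21.7
tool_pos: [644.3, 47.9, 156.3]
ft_force: [2.3, -1.9, -0.0]
finger_gap: 10.5
ft_force: [1.7, -1.9, -0.9]
ft_force: [1.7, -1.4, 0.0]
ft_force: [2.4, -1.6, 0.3]
ft_force: [2.1, -1.1, 0.6]
ft_force: [1.2, -1.5, -0.9]
ft_force: [1.1, -0.4, -0.2]
```

```bash
python3 -m crank '{"slide":[[0,0,0],[0,0,0],[0,0,0],[0,0,0]],"twist":[0,0,0,0]}' 1 20
python3 -m crank '{"slide":[[0,0,0],[0,0,0]],"twist":[0,0]}'|grep force
python3 -c "
from h import *
S=snap('scene','scene10.png')
a=S['img'][170:310,260:440]
cv2.imwrite('pics/c12.png',cv2.resize(a,None,fx=4.2,fy=4.2,interpolation=cv2.INTER_CUBIC)[:,:,::-1])"
python3 -m crank '{"slide":[[0,0,0],[0,0,0]],"twist":[0,0]}' 0.75 20
python3 -m crank '{"slide":[[0,0,0],[0,0,0],[0,0,0],[0,0,0]],"twist":[0,0,0,0]}' 0.6 20
python3 -c "
from h import *
S=snap('scene','scene11.png')
a=S['img'][170:310,260:440]
cv2.imwrite('pics/c13.png',cv2.resize(a,None,fx=4.2,fy=4.2,interpolation=cv2.INTER_CUBIC)[:,:,::-1])"
```

```text
time: 22.7
tool_pos: [644.3, 47.8, 156.3]
tcp_rot: [180.0, -0.0, -173.3]
ft_force: [2.0, 0.4, -0.8]
finger_gap: 10.2
ft_force: [1.4, 0.9, -0.7]
time: 23.15
tool_pos: [644.0, 47.7, 156.1]
tcp_rot: [180.0, -0.0, -173.3]
ft_force: [0.0, -0.2, 0.3]
finger_gap: 21.0
time: 23.55
tool_pos: [644.3, 47.7, 156.3]
tcp_rot: [180.0, -0.0, -173.3]
ft_force: [0.4, 0.1, -0.1]
finger_gap: 34.4
```

View pics/c13.png

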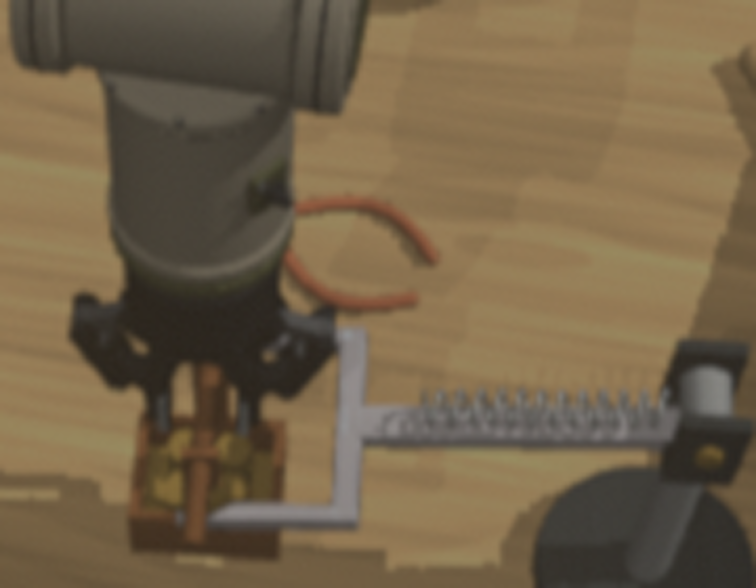

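View pics/c12.png

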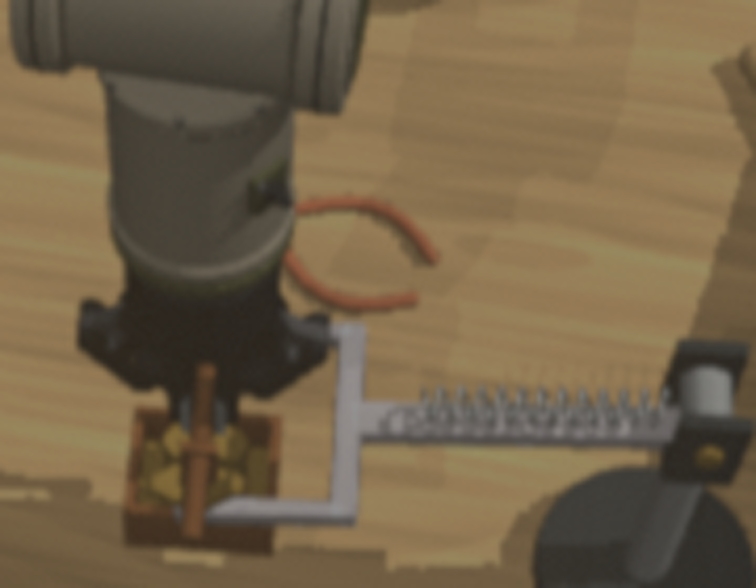

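```bash
python3 -m crank '{"slide":[[0,0,-0.003],[0,0,-0.006],[0,0,-0.01],[0,0,-0.015],[0,0,-0.02],[0,0,-0.025],[0,0,-0.03],[0,0,-0.03]],"twist":[0,0,0,0,0,0,0,0]}'
python3 -m crank '{"slide":[[0,0,-0.025],[0,0,-0.015],[0,0,-0.005],[0,0,0],[0,0,0],[0,0,0],[0,0,0],[0,0,0]],"twist":[0,0,0,0,0,0,0,0]}'
python3 -m crank '{"slide":[[-0.0,-0.02,0],[0,-0.03,0],[0,-0.03,0],[0,-0.03,0],[0,-0.03,0],[0,-0.02,0],[0,0,0],[0,0,0]],"twist":[0,0,0,0,0,0,0,0]}'
python3 -c "
from h import *
S=snap('scene','scene12.png');T=snap('top','top12.png')
a=S['img'][170:310,260:440]
cv2.imwrite('pics/c14.png',cv2.resize(a,None,fx=4.2,fy=4.2,interpolation=cv2.INTER_CUBIC)[:,:,::-1])"
```

```text
time: 24.4
tool_pos: [644.3, 47.7, 298.0]
tcp_rot: [-180.0, 0.1, -173.3]
ft_force: [0.4, -0.5, -0.1]
finger_gap: 34.3
time: 25.2
tool_pos: [644.1, 47.7, 339.4]
tcp_rot: [180.0, -0.1, -173.3]
ft_force: [0.0, -0.5, -0.4]
finger_gap: 34.4
time: 26.0
tool_pos: [662.9, -111.2, 340.0]
tcp_rot: [180.0, -0.0, -173.4]
ft_force: [0.3, -0.1, -0.6]
finger_gap: 34.6
```

View pics/c14.png

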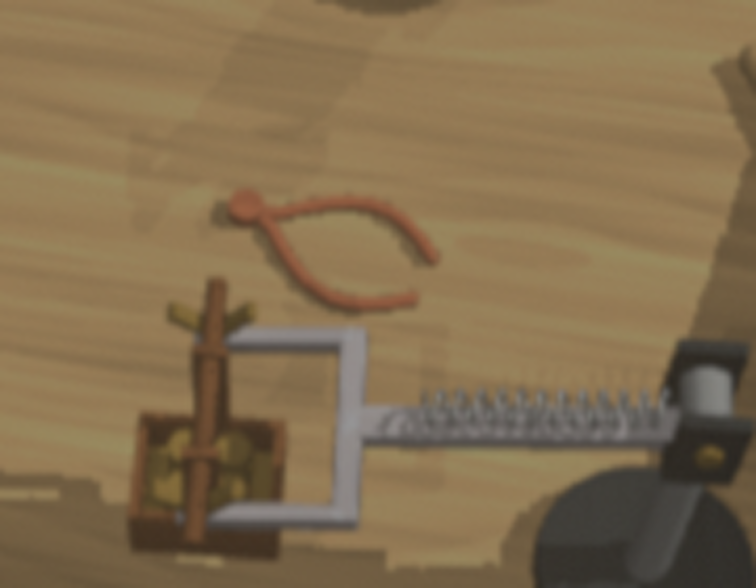

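View pics/top12.png

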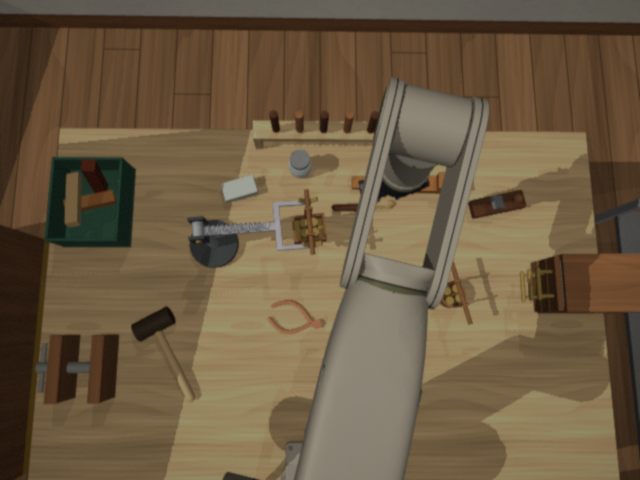

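```bash
python3 -m crank '{"slide":[[0,0,0],[0,0,0],[0,0,0],[0,0,0],[0,0,0]],"twist":[0,0,0,0,0]}' | head -1
python3 -c "
from h import *
S=snap('scene','scene13.png')
d=lambda n,m:np.abs(load(n)['img'][270:310,285:440].astype(int)-load(m)['img'][270:310,285:440]).mean()
print(d('scene12','scene13'),d('scene11','scene13'),d('scene10','scene13'))
from bench import hand_in
print(hand_in())"
```

```text
time: 26.6
0.5006989247311828 0.9788709677419355 3.7031182795698925
the job is handed in; nothing more can be done
None
```

The square-cornered tote now hangs by its bar in both notches of the swing arm, and the job was handed in at about 26.7 s of the 48 s allowed.

I gripped the bar between the end boards, lifted it and brought it in level from the fork's open end. I then lowered it onto the notches in steps and kept hold until the fork had sunk about 60 mm. At that point the wrist carried almost none of the tote's weight: about −0.2 N in z, against −5.4 N while carrying it.

**Last checks**
- **Hang:** The last pictures show the bar in the notches. The far V shows clearly around it. The near V is partly hidden by the bar and box.
- **Stillness:** The image patch around the fork barely changed over the last half second (mean difference 0.5 grey levels).
- **Round tote:** It is in the same place in the top view as at the start.
- **Robot:** It stands clear and touches nothing.

**What was less than perfect**
- **Sideways force:** While settling the load I saw about 5 N of sideways force and worked it off in small shifts. It was under about 2 N at release.
- **Shift on release:** The pictures before and after letting go differ by a small shift, which I judged to be about 2 mm.
- **Balancer angle:** I did not measure it directly. I inferred a sink of about 0.23 rad from the tool height, within the 0.20 to 0.28 expected.

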